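# Park the exercise roller with the paddle

### The job

Put the hand-exercise board away: take the wooden paddle off its cork mat and, pushing only with the paddle, gently roll the orange roller along the track, up the blue ramp and over its lip into the parking seat, then press it home lightly (about 6 N) against the rubber buffer for about a second. Then stand the paddle upright on its cork mat again and let go, leaving the other things alone.

Things in the scene. Friction and masses are not known exactly. Their poses are not given: they have to be found in the camera images.
- track: Wooden track board flat on the table, fixed, 110 x 420 x 15 mm. Origin: centre of its underside; y runs along the track to the parking end, x across, z up. Rolling floor at z = 15 mm, level, between rails (inner faces x = +-36, tops z = 29 mm) over the whole length. A blue parking carriage, 68 mm wide, is clamped near the +y end. Do not touch board or carriage with fingers or arm.
- seat_near (a point): Point on the board, y = 102 mm, 38 mm above its underside: the roller's centre when parked, if the carriage is clamped at its nearest. The carriage stands up to 50 mm further along y, how far is NOT given: feel (or look) for it. Its ramp starts 42 mm before the parked centre and rises 7 mm over 30 mm to a lip, then drops steeply 4 mm to a level seat 3 mm above the track floor.
- seat_far (a point): Same for the carriage at its furthest: y = 152 mm. The ramp takes a push of about 1 N (at most 2; friction and weight vary); short of the lip the roller can roll back; past it it drops into the seat and the push falls away. Then a rubber buffer, facing it 1 mm off, resists by 4 N per mm (more while moving) and goes solid after 4 mm. It is made for a held push of 4 to 9 N.
- wall_top (a point): Point on the board's centre line, 59 mm above the table, y = 146 mm: top of the blue wall behind the buffer, over its middle, if the carriage is clamped at its nearest (up to 50 mm further along y). The wall is 20 mm thick; a clamp screw on it rises 6 mm more. The buffer spans 10 to 36 mm above the track floor. Keep fingers and gripper above this.
- roller_center (a point): Centre of the orange roller with white bands, a cylinder of diameter 40, length 64 mm, about 180 g, lying across the track (x: its axis; y and z turn as it rolls). It starts on the track floor, y = -150 to -90 mm of the board. Push it only with the paddle, not fingers or arm, never with more than 12 N, never faster than 0.4 m/s.
- paddle_grip (a point): Middle of the dark handle, 80 mm above the paddle's flat foot, on its centre line. The wooden paddle stands upright, 102 mm tall, 200 g: a blade 54 mm wide (x) and 24 mm thick (y), 0 to 50 mm above the foot, then a handle 26 mm (x) by 24 mm (y). Either polished broad face (+y or -y) pushes; it fits between the rails, 9 mm to spare each side. Carry its foot above the height of the lip (7 mm over the floor).
- mat: Square cork mat, 100 x 100 x 4 mm, fixed on the table, where the paddle stands at the start and must stand at the end. Origin: centre of its underside; top at z = 4 mm. It lies left or right of the board, changing places with the stick cup.
- stick_cup: White cup of diameter 66 mm and height 75 mm holding coloured sticks up to 131 mm high; origin at the centre of its underside. A bystander: leave alone.
- mug: Blue mug, diameter 76 mm, height 85 mm; origin at the centre of its underside. A bystander: leave alone.
- spare: Green spare roller standing on end, diameter 40 mm, height 64 mm; origin at the centre of its underside. A bystander: leave alone.
There are look-alikes about, which are no part of the job. Of the things shaped like the mat, the cork one is meant.

How it is judged:
On the way, in this order (a step that is already met when the one before it is completed fails the run):
1. the paddle is lifted off its mat (height (world z) of paddle_grip above 0.104 m), for 0.1 s.
2. the roller is down in the parking seat and is pressed home with the paddle (more than 3.5 N) (z of roller_center in the frame of track between 0.0365 and 0.04 m and y of roller_center in the frame of track between 0.095 and 0.162 m and contact force between paddle and roller above 3.5 N), for 0.3 s.
At the end, for the whole second after the job is handed in: Roller at rest in the parking seat (centre 36.5 to 40 mm above the board's underside, 95 to 162 mm along it, square within 0.15 rad); paddle standing upright (within 0.1 rad), still and released on its mat, its centre line within 45 mm of the mat's centre (z of roller_center in the frame of track between 0.0365 and 0.04 m and y of roller_center in the frame of track between 0.095 and 0.162 m and angle between the x axis of roller_center and the x axis of track, either way round below 0.15 rad and linear speed of each of roller, paddle below 0.02 m/s and horizontal distance between paddle_grip and mat below 0.045 m and angle between paddle_grip's own z axis and vertical below 0.1 rad and height (world z) of paddle_grip between 0.08 and 0.088 m); the robot touches nothing.
It fails at once if the paddle pushes the roller with more than 12 N (contact force between paddle and roller above 12 N).
It fails at once if fingers or arm touch the roller (contact force between any of the fingers, the arm and roller above 0.3 N).
It fails at once if the roller is batted (faster than 0.4 m/s) (linear speed of roller above 0.4 m/s).
It fails at once if the carriage or board is touched with fingers or arm (contact force between any of the fingers, the arm and track above 1 N).
It fails at once if stick cup, mug or spare roller disturbed (moved 15 mm) (distance of any of stick_cup, mug, spare from where it was at the start of the episode above 0.015 m).
It also fails if it takes over 70 s, if anything falls off the work surface, if the arm or the gripper's body presses on something with over 40 N, if the wrist force passes 120 N, or if a joint passes its speed limit or range.

### The arm

A 7-joint arm with a two-finger parallel gripper is mounted at the origin on the work surface. World frame = base frame: x ahead of the robot, y to its left, z up, the work surface at z = 0. Lengths are in m, angles in rad, forces in N, time in s.
With the tool pointing down it reaches from about 0.4 to 0.85 m from the base axis. Payload 10.4 kg.
Tool frame: the origin (TCP) lies between the finger pads; the fingertips stand 22 mm ahead of it and the grasp point (between the pads) lies 3 mm ahead of it; z points along the fingers, y is the line along which they close (so a half turn about z gives the same grasp; the last joint's range is limited). The gripper opens to 85 mm and grips with 20 to 120 N. Pads are 22 mm wide; open, the fingers measure 114 mm over their backs; the gripper's body (76 mm by 85 mm) begins 54 mm behind the grasp point. The pads swing forward as they close: fully open they stand 13 mm farther back than shut.
Start: joints at [-1.351, 0.332, -0.065, 1.46, 0.022, 1.35, -0.088], TCP at [0.15, 0.607, 0.253] pointing down, gripper open.
Joint ranges: [-2.6, 2.6], [-0.5, 2.12], [-1.47, 1.34], [0.16, 2.42], [-1.27, 4.41], [0.06, 2.06], [-2.6, 2.6]. Speed limits (rad/s): [2.22, 2.22, 2.79, 2.79, 3.14, 3.14, 3.14].

### API

Orientations are given as a unit quaternion [x, y, z, w].
In Python, from workcell import manip, camera, ticket, boxes_of, outline_of gives the robot as it stands.
- The arm moves only by the tool carry_out, never from a script. Its argument "deltas" is a list of rows, each a list of 5 numbers: the shift along the tool's x, y, z as a fraction of full scale, then the turn about the tool's z as a fraction of full scale, then the opening, from -1 (shut) to 1 (fully open), so that 0 is half open. In form: [[tx, ty, tz, spin, gripper], ...]. A call has 1 to 20 rows; each row is the pose to reach, as a shift and turn from the pose commanded when the call began, along the tool's axes at that moment; what a row does not reach only later rows make up. Full scale, the value 1, is 150 mm for a shift and 30 degrees for a turn. A row lasts 1/8 s, in which the tool goes at most 62.5 mm and 10.7 degrees, less where a joint would pass 70% of its speed; a pose out of reach is approached as far as the arm can. A call with a number of a shift or a turn outside -1 to 1 is refused whole. A call with a gripper value outside its range is refused whole. The fingers move at their own pace and stop on an object; "force" is the grip in N (left out, the last holds). Time passes only in rows, so rows that repeat a pose let the fingers close. It gives the time, the measured TCP pose, the force, the opening and the grip force at its end, in the units of the state.
- manip.get_obs(): the state, without advancing time (a new reading comes with each control period).
- camera(name): name is "side" or "top"; returns a dict with "img" (384x512x3 uint8, red, green, blue), "depth" (384x512 float32, m along the optical axis (not along the pixel's ray), 0 where there is no reading), "vertical_fov" (degrees; the focal length in pixels is half the picture's height over the tangent of half this angle, whatever the lens; pixels are square), "cx", "cy" (the principal point, pixels), "R" (3x3) and "t" (3): a world point X has camera coordinates R X + t. Camera axes: x right, y down, z forward; pixel columns grow to the right and rows downward; lengths in m; the calibration is good to about 2 mm. A picture is of the moment at which its call begins.
- ticket.hand_in(): hands the job in; it is judged then, once.
Trained networks look in a picture, given as the dict that the camera call returned (one of the last four; its "shot" number tells which), for a name from the list of things; names that differ only in an ending like _2 or _b are one class to them, and where a whole thing is asked for, a point or a joint stands for the part that bears it (a point fixed in the world has none). Each returns a list of dicts, best first, with "conf" (0 to 1); they miss things now and then, are a little off and sometimes report something else, mostly with a low value. They report only what shows in the picture. A call takes as long as a camera call. They do not tell look-alikes from the thing itself.
- boxes_of(query, picture): "position" ([x, y, z] in m, in world coordinates, good to about 4 mm: the middle of the surface that is visible of it).
- outline_of(query, picture): "region" (384x512 bool, what is visible of it).
The state is a dict: "clock": time; "joint_pos": joint angles; "joint_velocities": joint speeds; "tau": joint torques, N m; "position": TCP position; "ee_rot": TCP orientation; "ft_force": force on the tool from outside, world axes, zero at the start; "torque": the same for the moment, N m; "grip_width": opening from 0.0 (shut) to 1.0 (fully open); "grasp_force": force on a finger pad.
Only numpy, scipy, OpenCV 4.12 (cv2) and the standard library are available. Lean on these libraries where they do the work, as an engineer would, in place of code of your own. Each camera call takes 0.05 s, during which the arm holds its last target. There are 200 camera calls.

## Working session

There is one attempt and no reset: what is moved stays moved. The work goes in short steps, Python scripts to look and compute and a tool call to move; the robot and the scene stay as the last step left them, time stands still between calls to the robot, and variables do not carry over. Pictures are saved under pics/ and viewed, at most 10 in all, crops included, and the job is handed in when it is done.

Besides the shell and the picture viewer there is one more tool, called after "Call:" as name([rows], argument=value, ...), one row to a line, values as JSON. carry_out: Moves the arm, as the interface text tells. Its arguments: {"type":"object","properties":{"deltas":{"type":"array","items":{"type":"array","items":{"type":"number"}}},"force":{"type":"number"}},"required":["deltas"]}

```bash
mkdir -p pics; cat > h.py <<'E'
import numpy as np, cv2
from workcell import manip, camera, ticket, boxes_of, outline_of
def cloud(p):
    h,w=p["depth"].shape; f=h/2/np.tan(np.radians(p["vertical_fov"])/2)
    u,v=np.meshgrid(np.arange(w),np.arange(h)); d=p["depth"]
    c=np.stack([(u-p["cx"])/f*d,(v-p["cy"])/f*d,d],-1)
    return (c-np.array(p["t"]))@np.array(p["R"])   # R^T (c-t)
def proj(p,X):
    h=p["depth"].shape[0]; f=h/2/np.tan(np.radians(p["vertical_fov"])/2)
    c=np.array(p["R"])@np.array(X)+np.array(p["t"]); return f*c[0]/c[2]+p["cx"],f*c[1]/c[2]+p["cy"]
def save(p,n): cv2.imwrite(f"pics/{n}.png",p["img"][:,:,::-1])
E
python3 - <<'E'
from h import *
s=camera("side");t=camera("top")
cv2.imwrite("pics/a.png",np.hstack([cv2.resize(x["img"],(400,300)) for x in (s,t)])[:,:,::-1]); save(t,"top1")
for n,p in (("top",t),("side",s)):
    for q in ["track","roller_center","paddle_grip","mat","stick_cup","mug","spare"]:
        for b in boxes_of(q,p)[:3]: print(n,q,round(b["conf"],2),np.round(b["position"],3),np.round(proj(p,b["position"])))
o=manip.get_obs();print({k:np.round(v,3) for k,v in o.items()})
E
```

```text
top track 0.86 [0.557 0.071 0.017] [240. 187.]
top roller_center 0.63 [ 0.541 -0.041  0.051] [279. 190.]
top paddle_grip 0.89 [ 0.431 -0.343  0.053] [390. 228.]
top mat 0.94 [ 0.431 -0.358  0.003] [391. 230.]
top mat 0.73 [ 0.606 -0.349  0.007] [384. 169.]
top mat 0.56 [ 0.261 -0.344  0.004] [389. 291.]
top stick_cup 0.83 [0.476 0.353 0.071] [136. 213.]
top mug 0.86 [ 0.763 -0.091  0.032] [295. 116.]
top spare 0.72 [ 0.369 -0.025  0.067] [274. 252.]
side track 0.81 [0.552 0.043 0.015] [261. 199.]
side roller_center 0.82 [ 0.534 -0.054  0.046] [273. 212.]
side paddle_grip 0.85 [ 0.426 -0.366  0.052] [305. 297.]
side mat 0.92 [ 0.256 -0.343  0.004] [246. 331.]
side mat 0.84 [ 0.419 -0.382  0.006] [305. 313.]
side mat 0.65 [ 0.607 -0.353  0.004] [351. 276.]
side stick_cup 0.88 [0.47  0.335 0.064] [199. 150.]
side mug 0.83 [ 0.748 -0.105  0.052] [336. 197.]
side spare 0.61 [ 0.364 -0.031  0.053] [223. 227.]
{'clock': np.float64(0.8), 'joint_pos': array([-1.351,  0.332, -0.065,  1.46 ,  0.022,  1.35 , -0.088]), 'joint_velocities': array([ 0.001, -0.   ,  0.   ,  0.001, -0.   , -0.   ,  0.002]), 'tau': array([ 1.000e-03, -6.252e+01,  5.000e-02, -3.918e+01,  1.600e-02,
        2.000e-03,  0.000e+00]), 'position': array([0.15 , 0.607, 0.253]), 'ee_rot': array([ 0.121,  0.993,  0.   , -0.   ]), 'ft_force': array([-0.688, -0.11 , -0.394]), 'torque': array([0.044, 0.023, 0.034]), 'grasp_force': np.float64(0.0), 'grip_width': np.float64(1.001)}
```

View pics/a.png

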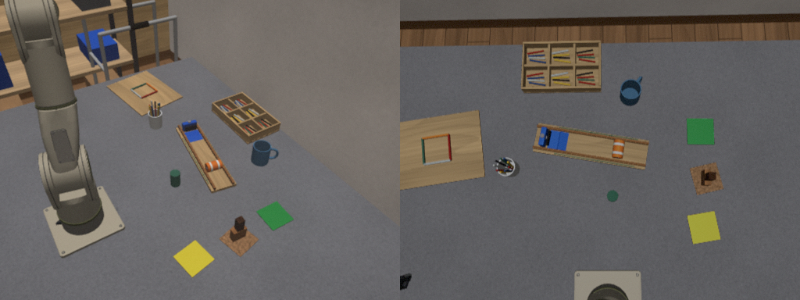

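View pics/top1.png

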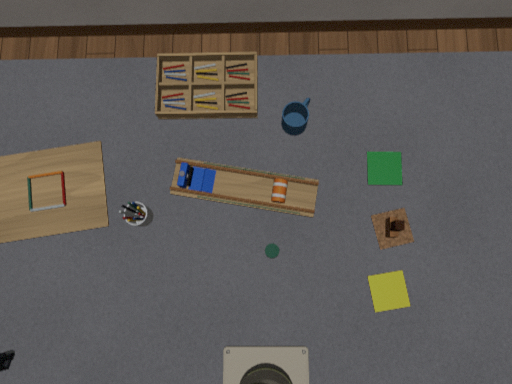

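Three mat-like squares show at top-view pixels green (385,169), cork (392,229) and yellow (389,291). The cork one is brown and has the paddle standing on it. I'll confirm that in a crop and measure the poses.

```bash
cat >> h.py <<'E'
def rect(P):
    (c,s,a)=cv2.minAreaRect((P[:,:2]*1000).astype(np.float32)); return np.round(c,1),np.round(s,1),round(a,1)
E
python3 - <<'E'
from h import *
t=camera("top");C=cloud(t)
m=outline_of("track",t)[0]["region"];P=C[m]
k=(P[:,2]>.01)&(P[:,2]<.04);print("track",rect(P[k]),P[:,2].min(),P[:,2].max())
x=C[...,0];y=C[...,1];z=C[...,2]
pm=(abs(x-.43)<.06)&(abs(y+.35)<.06)
for a,b in((.002,.008),(.04,.06),(.09,.12)):
    k=pm&(z>a)&(z<b);print(a,rect(C[k]),k.sum(),np.median(z[k]))
r=outline_of("roller_center",t)[0]["region"];k=r&(z>.035);print("roller",rect(C[k]),np.percentile(z[k],95))
im=t["img"].astype(int);bl=m&(im[...,2]>im[...,0]+40);
for a,b in((.01,.028),(.028,.045),(.045,.058),(.058,.08)):
    k=bl&(z>a)&(z<b)
    if k.sum()>4:print("blue",a,rect(C[k]),k.sum())
a=cv2.resize(t["img"][190:270,350:440],None,fx=5,fy=5,interpolation=2);b=cv2.resize(t["img"][150:220,165:325],(400,175));
b=cv2.copyMakeBorder(b,0,a.shape[0]-175,0,0,0)
cv2.imwrite("pics/c.png",np.hstack([a,b])[:,:,::-1][:,:800])
E
```

```text
Traceback (most recent call last):
IndexError: list index out of range
```

```bash
cat > m.py <<'E'
from h import *
t=camera("top");C=cloud(t)
x=C[...,0];y=C[...,1];z=C[...,2]
m=(abs(x-.555)<.1)&(abs(y-.06)<.27)&(z>.010)
k=m&(z<.04);print("track",rect(C[k]),k.sum())
pm=(abs(x-.43)<.08)&(abs(y+.35)<.08)
for a,b in((.002,.008),(.04,.06),(.09,.12)):
    k=pm&(z>a)&(z<b);print(a,rect(C[k]),k.sum(),np.median(z[k]))
im=t["img"].astype(int)
k=m&(im[...,0]>im[...,2]+70)&(z>.038);print("roller",rect(C[k]),np.percentile(z[k],95))
bl=m&(im[...,2]>im[...,0]+40);
for a,b in((.01,.028),(.028,.045),(.045,.058),(.058,.08)):
    k=bl&(z>a)&(z<b)
    if k.sum()>4:print("blue",a,rect(C[k]),k.sum())
a=cv2.resize(t["img"][190:270,350:440],None,fx=4,fy=4,interpolation=2);b=cv2.resize(t["img"][150:220,165:325],(400,175));
b=cv2.copyMakeBorder(b,0,a.shape[0]-175,0,0,0)
cv2.imwrite("pics/c.png",np.hstack([a,b])[:,:,::-1])
E
python3 m.py
```

```text
track (array([556. ,  84.4]), array([186.8, 493.9]), 1.3) 4824
0.002 (array([ 429.9, -349.7]), array([158.9, 156.6]), 89.6) 1076 0.003760152183537857
0.04 (array([ 435.3, -352.7]), array([25.3, 54. ]), 86.4) 113 0.0528168475155396
0.09 (array([ 435.5, -352.9]), array([24.5, 26.4]), 86.3) 112 0.10516274068379583
roller (array([521.6, 134.8]), array([ 65.9, 399.8]), 6.2) 0.05773392810044665
blue 0.01 (array([583.6, 188.7]), array([84.6, 72.9]), 80.6) 513
blue 0.028 (array([580. , 198.2]), array([50.1, 59.1]), 79.7) 22
blue 0.045 (array([586.8, 230.8]), array([19.5, 67.5]), 81.4) 67
blue 0.058 (array([586.1, 232.4]), array([19. , 65.2]), 78.6) 85
```

View pics/c.png

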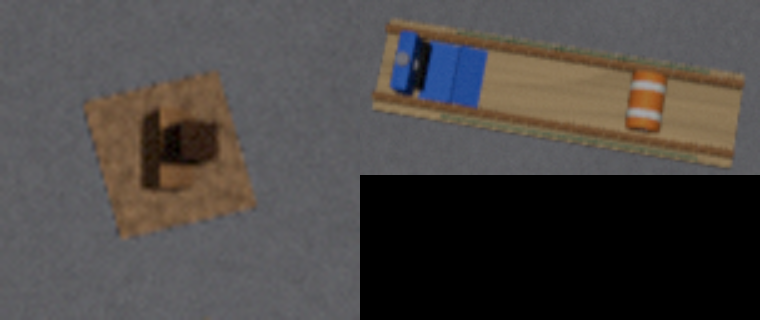

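The crop confirms the paddle is on the brown cork mat. The blue carriage is at the left (+y) end and the orange roller is to its right. Next I'll refine the track and roller poses.

```bash
cat > m2.py <<'E'
from h import *
t=camera("top");C=cloud(t);im=t["img"].astype(int)
z=C[...,2];x=C[...,0];y=C[...,1]
roi=(abs(x-.555)<.12)&(abs(y-.06)<.27)
sm=cv2.GaussianBlur(t["img"],(3,3),0).astype(int)
w=roi&(sm[...,0]>sm[...,2]+25)&(z>.008)
n,l,s,_=cv2.connectedComponentsWithStats(w.astype(np.uint8));i=1+s[1:,4].argmax()
k=(l==i);c,sz,a=rect(C[k]);print("track",c,sz,a,k.sum())
# long-axis from floor/rails PCA
o=roi&(im[...,0]>im[...,2]+80)&(z>.036)&(im[...,0]>120)
n,l,s,_=cv2.connectedComponentsWithStats(o.astype(np.uint8));i=1+s[1:,4].argmax();k=l==i
print("roller",rect(C[k]),C[k].mean(0),z[k].max())
for b in boxes_of("roller_center",t)[:1]:print(b["position"])
gb=(abs(x-.43)<.1)&(abs(y+.35)<.1)&(sm[...,0]>sm[...,2]+18)&(z<.012)
n,l,s,_=cv2.connectedComponentsWithStats(gb.astype(np.uint8));i=1+s[1:,4].argmax();k=l==i;print("mat",rect(C[k]),k.sum())
E
python3 m2.py
```

```text
track [557.6  60.3] [420.6 109.9] 80.1 4220
roller (array([542.7, -41.2]), array([34.1, 21.7]), 78.2) [ 0.54160482 -0.04115268  0.05207253] 0.058598464456018615
[0.5401, -0.0391, 0.0524]
mat (array([ 436.5, -362.8]), array([101.6, 102.5]), 12.8) 938
```

Call:
carry_out([
  [-0.32,-0.2,0,-0.34,1],
  [-0.65,-0.39,0,-0.34,1],
  [-0.97,-0.585,0,-0.343,1],
  [-0.97,-0.585,0,-0.343,1],
], force=70)

```text
clock: 1.55
position: [0.2747, 0.4833, 0.2539]
ee_rot: [0.035, 0.999, -0.0, 0.001]
ft_force: [-1.4, 0.4, -0.4]
grip_width: 0.998
grasp_force: 0.0
```

Call:
carry_out([
  [-0.32,-0.29,0,0,1],
  [-0.64,-0.58,0,0,1],
  [-0.963,-0.868,0,0,1],
  [-0.963,-0.868,0,0,1],
])

```text
clock: 2.05
position: [0.4093, 0.3443, 0.2536]
ee_rot: [0.035, 0.999, -0.0, 0.001]
ft_force: [-1.7, 1.1, -0.2]
grip_width: 0.999
grasp_force: 0.0
```

Call:
carry_out([
  [-0.15,-0.31,0,0,1],
  [-0.3,-0.62,0,0,1],
  [-0.434,-0.939,0,0,1],
])

```text
clock: 2.42
position: [0.4623, 0.2031, 0.2534]
ee_rot: [0.03, 1.0, 0.0, 0.0]
ft_force: [1.2, 0.2, 0.7]
grip_width: 0.998
grasp_force: 0.0
```

Call:
carry_out([
  [-0.02,-0.33,0,0,1],
  [-0.05,-0.66,0,0,1],
  [-0.07,-0.991,0,0,1],
])

```text
clock: 2.8
position: [0.4634, 0.0539, 0.2535]
ee_rot: [0.03, 1.0, 0.0, 0.0]
ft_force: [1.1, 0.0, 0.4]
grip_width: 0.998
grasp_force: 0.0
```

Call:
carry_out([
  [-0.02,-0.33,0,0,1],
  [-0.05,-0.66,0,0,1],
  [-0.07,-0.991,0,0,1],
])

```text
clock: 3.18
position: [0.465, -0.0951, 0.2536]
ee_rot: [0.03, 1.0, 0.0, 0.0]
ft_force: [1.4, 0.2, -0.0]
grip_width: 1.0
grasp_force: 0.0
```

Call:
carry_out([
  [-0.02,-0.33,0,0,1],
  [-0.05,-0.66,0,0,1],
  [-0.07,-0.991,0,0,1],
])

```text
clock: 3.55
position: [0.4668, -0.2441, 0.2535]
ee_rot: [0.03, 1.0, 0.0, 0.0]
ft_force: [0.9, 0.8, 0.3]
grip_width: 0.997
grasp_force: 0.0
```

Call:
carry_out([
  [0.06,-0.36,0,0,1],
  [0.116,-0.73,0,0,1],
  [0.116,-0.73,0,0,1],
  [0.116,-0.73,0,0,1],
  [0.116,-0.73,0,0,1],
])

```text
clock: 4.18
position: [0.4427, -0.3506, 0.2532]
ee_rot: [0.03, 1.0, 0.0, 0.0]
ft_force: [-0.6, 0.6, 0.4]
grip_width: 0.998
grasp_force: 0.0
```

Call:
carry_out([
  [0.048,-0.019,0.2,0,1],
  [0.048,-0.019,0.45,0,1],
  [0.048,-0.019,0.6,0,1],
  [0.048,-0.019,0.6,0,1],
])

```text
clock: 4.68
position: [0.4341, -0.353, 0.1621]
ee_rot: [0.031, 1.0, 0.001, -0.001]
ft_force: [-0.2, -0.6, 0.3]
grip_width: 1.004
grasp_force: 0.0
```

```bash
python3 - <<'E'
from h import *
s=camera("side");print(manip.get_obs()["position"]);
u,v=map(int,proj(s,[.435,-.353,.1]));print(u,v)
cv2.imwrite("pics/d.png",cv2.resize(s["img"][v-70:v+50,u-80:u+80],None,fx=4,fy=4)[:,:,::-1])
E
```

```text
[ 0.43456978 -0.35381242  0.16340713]
306 281
```

View pics/d.png

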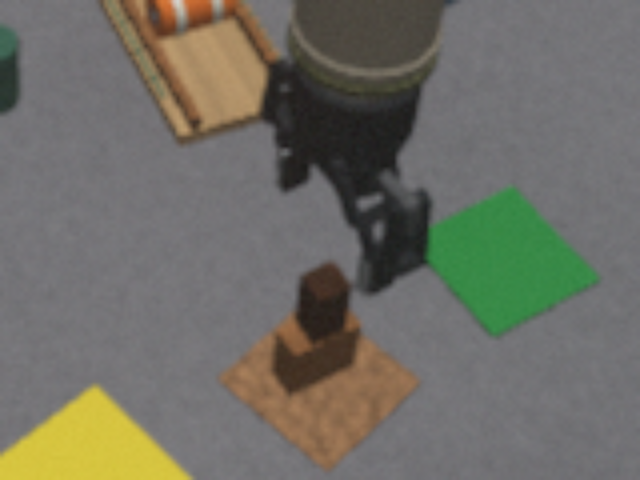

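The hand straddles the handle: fingers at (285,140) and (395,250), handle top at (323,270) below them. I'll go down and grip.

Call:
carry_out([
  [0,0,0.15,0,1],
  [0,0,0.3,0,1],
  [0,0,0.42,0,1],
  [0,0,0.5,0,1],
  [0,0,0.5,0,1],
  [0,0,0.5,0,0],
  [0,0,0.5,0,-0.5],
  [0,0,0.5,0,-1],
  [0,0,0.5,0,-1],
  [0,0,0.5,0,-1],
  [0,0,0.5,0,-1],
  [0,0,0.5,0,-1],
  [0,0,0.5,0,-1],
], force=70)

```text
clock: 6.35
position: [0.4343, -0.355, 0.0886]
ee_rot: [0.032, 1.0, -0.0, 0.0]
ft_force: [-0.7, 0.2, 5.6]
grip_width: 0.273
grasp_force: 68.8
```

Call:
carry_out([
  [0,0,-0.1,0,-1],
  [0,0,-0.3,0,-1],
  [0,0,-0.5,0,-1],
  [0,0,-0.667,0,-1],
  [0,0,-0.667,0,-1],
  [0,0,-0.667,0,-1],
])

```text
clock: 7.1
position: [0.4337, -0.3544, 0.1875]
ee_rot: [0.032, 1.0, 0.0, -0.0]
ft_force: [0.5, -0.6, -3.2]
grip_width: 0.27
grasp_force: 68.7
```

```bash
python3 - <<'E'
from h import *
f=[]
for i in range(4):
    p=camera("side"); f.append(manip.get_obs()["ft_force"])
print(manip.get_obs()["position"],np.mean(f,0),np.std(f,0))
for b in boxes_of("paddle_grip",p)[:1]: print(b)
u,v=map(int,proj(p,[.435,-.353,.15]))
cv2.imwrite("pics/e.png",cv2.resize(p["img"][v-60:v+60,u-80:u+80],None,fx=4,fy=4)[:,:,::-1])
E
```

```text
[ 0.43363407 -0.35456353  0.18741956] [ 0.32725545  0.11276964 -1.59950341] [0.53965868 0.41797925 0.42021663]
{'position': [0.4199, -0.3669, 0.1446], 'conf': 0.75}
```

View pics/e.png

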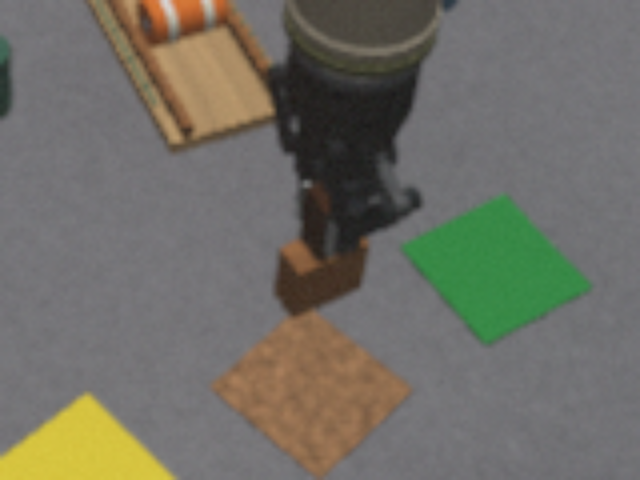

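The paddle hangs straight in the fingers and clear of the mat; the blade is at (320,275). Now moving behind the roller.

Call:
carry_out([
  [-0.09,0.3,0,0,-1],
  [-0.18,0.6,0,0,-1],
  [-0.265,0.909,0,0,-1],
  [-0.265,0.909,0,0,-1],
])

```text
clock: 7.85
position: [0.4838, -0.2171, 0.1878]
ee_rot: [0.028, 1.0, 0.001, -0.0]
ft_force: [-0.9, -0.2, -2.0]
grip_width: 0.272
grasp_force: 69.4
```

Call:
carry_out([
  [-0.09,0.3,0,0.1,-1],
  [-0.18,0.6,0,0.207,-1],
  [-0.265,0.909,0,0.207,-1],
  [-0.265,0.909,0,0.207,-1],
  [-0.265,0.909,0,0.207,-1],
  [-0.265,0.909,0,0.207,-1],
])

```text
clock: 8.6
position: [0.5301, -0.0895, 0.1883]
ee_rot: [0.087, 0.996, -0.0, -0.0]
ft_force: [-0.6, 0.2, -2.0]
grip_width: 0.27
grasp_force: 69.6
```

```bash
python3 - <<'E'
from h import *
f=[]
for i in range(4):
    p=camera("top" if i%2 else "side"); f.append(manip.get_obs()["ft_force"])
o=manip.get_obs();print(o["position"],o["ee_rot"],np.mean(f,0))
for q in["paddle_grip","roller_center"]:
    for b in boxes_of(q,p)[:1]: print(q,b)
a=np.radians(80.1);ey=np.array([np.cos(a),np.sin(a)]);ex=np.array([np.sin(a),-np.cos(a)])
d=o["position"][:2]-[.5576,.0603];print("track xy",d@ex,d@ey)
E
```

```text
[ 0.53041142 -0.08846094  0.18836877] [8.63276247e-02 9.96266801e-01 4.73447704e-05 2.83410521e-05] [ 0.09825766  0.05542802 -1.81000298]
roller_center {'position': [0.5403, -0.0262, 0.0495], 'conf': 0.46}
track xy -0.001207390476479942 -0.1512202991907831
```

Call:
carry_out([
  [0,0,0.12,0,-1],
  [0,0,0.25,0,-1],
  [0,0,0.37,0,-1],
  [0,0,0.46,0,-1],
  [0,0,0.5,0,-1],
  [0,0,0.53,0,-1],
  [0,0,0.53,0,-1],
  [0,0,0.53,0,-1],
])

```text
clock: 9.9
position: [0.5309, -0.0877, 0.1093]
ee_rot: [0.086, 0.996, 0.0, 0.0]
ft_force: [0.1, 0.5, -1.7]
grip_width: 0.273
grasp_force: 69.7
```

Call:
carry_out([
  [0,0.02,0,0,-1],
  [0,0.05,0,0,-1],
  [0,0.08,0,0,-1],
  [0,0.11,0,0,-1],
  [0,0.14,0,0,-1],
  [0,0.17,0,0,-1],
  [0,0.2,0,0,-1],
  [0,0.24,0,0,-1],
  [0,0.28,0,0,-1],
  [0,0.33,0,0,-1],
  [0,0.38,0,0,-1],
  [0,0.43,0,0,-1],
  [0,0.48,0,0,-1],
  [0,0.53,0,0,-1],
  [0,0.58,0,0,-1],
  [0,0.63,0,0,-1],
  [0,0.68,0,0,-1],
  [0,0.72,0,0,-1],
  [0,0.75,0,0,-1],
  [0,0.77,0,0,-1],
])

```text
clock: 12.4
position: [0.5503, 0.0263, 0.1088]
ee_rot: [0.086, 0.996, 0.0, -0.0]
ft_force: [-0.1, -0.2, -2.2]
grip_width: 0.273
grasp_force: 69.7
```

```bash
cat > st.py <<'E'
from h import *
import sys
a=np.radians(80.1);ey=np.array([np.cos(a),np.sin(a)]);ex=np.array([np.sin(a),-np.cos(a)])
f=[]
for i in range(6):
    p=camera("top" if i%2 else "side"); f.append(manip.get_obs()["ft_force"])
o=manip.get_obs();f=np.array(f);print(o["clock"],o["position"],"force y,x,z",f[:,:2].mean(0)@ey,f[:,:2].mean(0)@ex,f[:,2].mean())
d=o["position"][:2]-[.5576,.0603];print("paddle track xy mm",d@ex*1000+1.4,d@ey*1000)
C=cloud(p);im=p["img"].astype(int);z=C[...,2]
T=(C[...,:2]-[.5576,.0603]);tx=T@ex;ty=T@ey
k=(abs(tx)<.036)&(abs(ty)<.21)&(im[...,0]>im[...,2]+80)&(im[...,0]>110)&(z>.036)&(z<.066)
if k.sum()>3: print("roller",k.sum(),rect(C[k]),"x",tx[k].min(),tx[k].max(),"y",ty[k].min(),ty[k].max(),"ztop",np.percentile(z[k],90))
E
python3 st.py
```

```text
12.7 [0.55030507 0.02583986 0.10886855] force y,x,z 0.3381267743134201 0.0022787714518460725 -1.9431394907668438
paddle track xy mm 0.13839338718628058 -35.201220430357836
```

```bash
python3 - <<'E'
from h import *
s=camera("side")
for b in boxes_of("roller_center",s)[:2]: print(b)
u,v=map(int,proj(s,[.56,.08,.05]))
cv2.imwrite("pics/f.png",cv2.resize(s["img"][v-60:v+60,u-80:u+80],None,fx=4,fy=4)[:,:,::-1])
E
```

```text
{'position': [0.5262, 0.0589, 0.0499], 'conf': 0.39}
{'position': [0.5382, 0.016, 0.0618], 'conf': 0.34}
```

View pics/f.png

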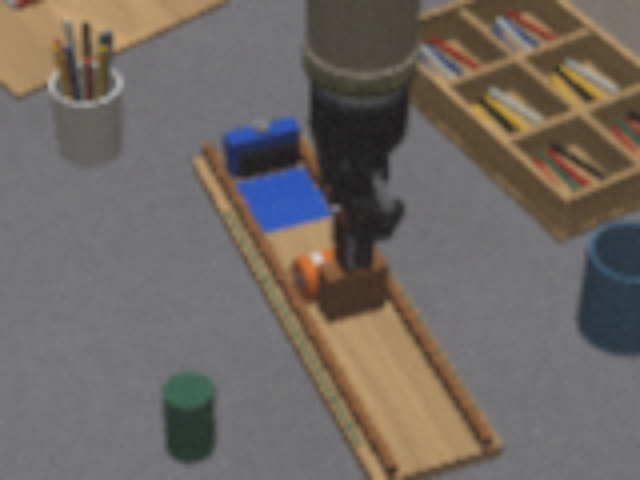

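The roller sits right in front of the blade at (312,272), and the ramp is ahead at (280,200). I'll push on to the foot of the ramp, then go slowly up it.

Call:
carry_out([
  [0,0.02,0,0,-1],
  [0,0.05,0,0,-1],
  [0,0.09,0,0,-1],
  [0,0.13,0,0,-1],
  [0,0.18,0,0,-1],
  [0,0.23,0,0,-1],
  [0,0.28,0,0,-1],
  [0,0.33,0,0,-1],
  [0,0.38,0,0,-1],
  [0,0.42,0,0,-1],
  [0,0.46,0,0,-1],
  [0,0.49,0,0,-1],
  [0,0.52,0,0,-1],
  [0,0.54,0,0,-1],
  [0,0.56,0,0,-1],
])

```text
clock: 14.68
position: [0.5647, 0.1089, 0.1089]
ee_rot: [0.086, 0.996, 0.0, 0.0]
ft_force: [-0.3, -0.2, -1.7]
grip_width: 0.273
grasp_force: 69.7
```

Call:
carry_out([
  [0,0.015,0,0,-1],
  [0,0.03,0,0,-1],
  [0,0.045,0,0,-1],
  [0,0.06,0,0,-1],
  [0,0.075,0,0,-1],
  [0,0.09,0,0,-1],
  [0,0.105,0,0,-1],
  [0,0.12,0,0,-1],
  [0,0.135,0,0,-1],
  [0,0.15,0,0,-1],
  [0,0.165,0,0,-1],
  [0,0.18,0,0,-1],
  [0,0.195,0,0,-1],
  [0,0.21,0,0,-1],
  [0,0.22,0,0,-1],
  [0,0.22,0,0,-1],
])

```text
clock: 16.68
position: [0.5703, 0.1417, 0.1089]
ee_rot: [0.086, 0.996, 0.0, 0.0]
ft_force: [-0.5, -0.7, -1.8]
grip_width: 0.274
grasp_force: 69.7
```

```bash
python3 st.py
```

```text
16.975 [0.57028298 0.14135436 0.10884623] force y,x,z -0.5279425738568184 0.004500155403924659 -2.27522736995636
paddle track xy mm -0.04147754784506508 82.02797825408611
```

Call:
carry_out([
  [0,0.01,0,0,-1],
  [0,0.02,0,0,-1],
  [0,0.03,0,0,-1],
  [0,0.04,0,0,-1],
  [0,0.05,0,0,-1],
  [0,0.06,0,0,-1],
  [0,0.067,0,0,-1],
  [0,0.067,0,0,-1],
])

```text
clock: 17.98
position: [0.572, 0.1514, 0.1088]
ee_rot: [0.086, 0.996, 0.0, -0.0]
ft_force: [-0.6, 0.2, -1.7]
grip_width: 0.27
grasp_force: 69.7
```

```bash
python3 st.py; python3 - <<'E'
from h import *
s=camera("side")
u,v=map(int,proj(s,[.58,.18,.05]))
cv2.imwrite("pics/g.png",cv2.resize(s["img"][v-36:v+36,u-48:u+48],None,fx=7,fy=7,interpolation=2)[:,:,::-1])
E
```

```text
18.275 [0.57198696 0.15120843 0.10883413] force y,x,z 0.15372121997983074 -0.0675455481109382 -1.6874936664872109
paddle track xy mm -0.05707587554772364 92.02828350678406
```

View pics/g.png

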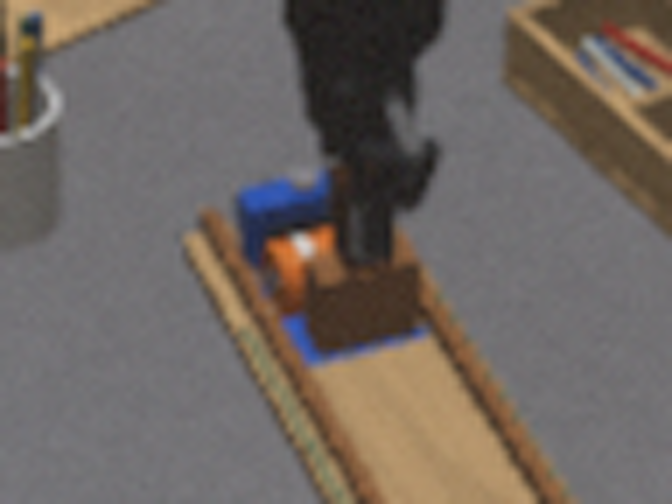

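The push has fallen away, and the roller at (300,260) is over the lip against the buffer side. Now creeping forward to find the buffer.

Call:
carry_out([
  [0,0.005,0,0,-1],
  [0,0.01,0,0,-1],
  [0,0.015,0,0,-1],
  [0,0.02,0,0,-1],
  [0,0.025,0,0,-1],
  [0,0.03,0,0,-1],
  [0,0.033,0,0,-1],
  [0,0.033,0,0,-1],
])

```text
clock: 19.32
position: [0.5728, 0.1562, 0.1089]
ee_rot: [0.086, 0.996, 0.0, 0.0]
ft_force: [-0.2, 0.6, -2.3]
grip_width: 0.275
grasp_force: 69.7
```

```bash
python3 st.py
```

```text
19.625 [0.57287365 0.15615551 0.1088615 ] force y,x,z 0.19222553171607393 0.19089632272767265 -1.91135154750342
paddle track xy mm -0.034141605656080376 97.05414415527635
```

Still no force. Smaller steps, checking the force often.

Call:
carry_out([
  [0,0.003,0,0,-1],
  [0,0.006,0,0,-1],
  [0,0.01,0,0,-1],
  [0,0.01,0,0,-1],
  [0,0.01,0,0,-1],
])

```text
clock: 20.25
position: [0.5731, 0.1574, 0.1088]
ee_rot: [0.086, 0.996, -0.0, -0.0]
ft_force: [-0.1, -1.8, -2.4]
grip_width: 0.271
grasp_force: 69.7
```

```bash
python3 st.py
```

```text
20.55 [0.57309565 0.15746177 0.10882175] force y,x,z -1.5745258926606929 0.21329605910112126 -1.4719054714501423
paddle track xy mm -0.040030840504191145 98.37912224459522
```

Call:
carry_out([
  [0,0.0017,0,0,-1],
  [0,0.0033,0,0,-1],
  [0,0.005,0,0,-1],
  [0,0.0067,0,0,-1],
  [0,0.0067,0,0,-1],
])

```text
clock: 21.18
position: [0.5733, 0.1582, 0.1088]
ee_rot: [0.086, 0.996, -0.0, -0.0]
ft_force: [-0.3, -4.3, 0.2]
grip_width: 0.268
grasp_force: 69.8
```

```bash
python3 st.py
```

```text
21.475 [0.57325304 0.15835975 0.1087977 ] force y,x,z -5.037554594884859 -0.1451644566040011 -0.9734643055314657
paddle track xy mm -0.03936640380364498 99.2907908657833
```

Call:
carry_out([
  [0,0.001,0,0,-1],
  [0,0.0017,0,0,-1],
  [0,0.0017,0,0,-1],
  [0,0.0017,0,0,-1],
  [0,0.0017,0,0,-1],
  [0,0.0017,0,0,-1],
  [0,0.0017,0,0,-1],
  [0,0.0017,0,0,-1],
])

```text
clock: 22.48
position: [0.5733, 0.1585, 0.1088]
ee_rot: [0.086, 0.996, -0.0, -0.0]
ft_force: [-1.7, -6.3, -0.7]
grip_width: 0.277
grasp_force: 69.8
```

```bash
python3 st.py
```

```text
22.775 [0.57325512 0.15848728 0.10876793] force y,x,z -5.854494028416507 -0.3865511387140519 -1.0125618072040456
paddle track xy mm -0.05924614593152966 99.41677647892566
```

Held about 6 N for more than a second. Backing off, lifting and carrying the paddle back to the mat.

Call:
carry_out([
  [0,-0.005,0,0,-1],
  [0,-0.012,0,0,-1],
  [0,-0.02,0,0,-1],
  [0,-0.035,0,0,-1],
  [0,-0.06,0,0,-1],
  [0,-0.1,0,0,-1],
  [0,-0.15,0,0,-1],
  [0,-0.2,0,0,-1],
  [0,-0.2,-0.15,0,-1],
  [0,-0.2,-0.35,0,-1],
  [0,-0.2,-0.53,0,-1],
  [0,-0.2,-0.53,0,-1],
])

```text
clock: 24.28
position: [0.5693, 0.1291, 0.1902]
ee_rot: [0.086, 0.996, 0.001, 0.002]
ft_force: [1.0, 0.2, -1.9]
grip_width: 0.274
grasp_force: 69.7
```

Call:
carry_out([
  [0.02,-0.25,0,0,-1],
  [0.05,-0.55,0,0,-1],
  [0.081,-0.833,0,0,-1],
])

```text
clock: 24.65
position: [0.5338, 0.0067, 0.1871]
ee_rot: [0.086, 0.996, -0.0, -0.001]
ft_force: [1.0, 0.5, -2.0]
grip_width: 0.274
grasp_force: 69.6
```

Call:
carry_out([
  [0.02,-0.28,0,0,-1],
  [0.05,-0.55,0,0,-1],
  [0.081,-0.833,0,0,-1],
])

```text
clock: 25.02
position: [0.5004, -0.1139, 0.1872]
ee_rot: [0.086, 0.996, 0.0, -0.001]
ft_force: [0.7, 0.1, -1.9]
grip_width: 0.27
grasp_force: 69.6
```

Call:
carry_out([
  [0.02,-0.28,0,0,-1],
  [0.05,-0.55,0,0,-1],
  [0.081,-0.833,0,0,-1],
])

```text
clock: 25.4
position: [0.4672, -0.2348, 0.1872]
ee_rot: [0.086, 0.996, 0.0, -0.001]
ft_force: [0.7, 0.0, -1.8]
grip_width: 0.273
grasp_force: 69.7
```

Call:
carry_out([
  [0.02,-0.28,0,-0.1,-1],
  [0.05,-0.55,0,-0.207,-1],
  [0.081,-0.833,0,-0.207,-1],
  [0.081,-0.833,0,-0.207,-1],
  [0.081,-0.833,0,-0.207,-1],
  [0.081,-0.833,0,-0.207,-1],
])

```text
clock: 26.15
position: [0.4354, -0.3536, 0.1878]
ee_rot: [0.031, 1.0, 0.0, -0.0]
ft_force: [-0.5, -0.1, -1.7]
grip_width: 0.272
grasp_force: 69.6
```

```bash
python3 st.py
```

```text
26.45 [ 0.4352081  -0.35446026  0.18834802] force y,x,z -0.13252709232547685 0.16042717636469728 -2.0040031162989163
paddle track xy mm -47.8600398862148 -429.6269336217724
roller 172 (array([579.3, 189.6]), array([35.4, 63. ]), 78.8) x -0.032507641665522585 0.030598377036625556 y 0.11325539325140327 0.14890591589522406 ztop 0.0592387121946787
```

The roller is seated (y ≈ 131 mm, top ≈ 59 mm, square). Lowering the paddle.

Call:
carry_out([
  [0,0,0.15,0,-1],
  [0,0,0.3,0,-1],
  [0,0,0.45,0,-1],
  [0,0,0.56,0,-1],
  [0,0,0.62,0,-1],
  [0,0,0.64,0,-1],
  [0,0,0.65,0,-1],
  [0,0,0.656,0,-1],
  [0,0,0.66,0,-1],
  [0,0,0.66,0,-1],
])

```text
clock: 27.7
position: [0.4351, -0.3548, 0.0895]
ee_rot: [0.032, 1.0, 0.0, 0.0]
ft_force: [-0.6, 0.5, -1.7]
grip_width: 0.279
grasp_force: 69.7
```

```bash
python3 st.py|head -1
```

```text
28.0 [ 0.434978   -0.35485152  0.08934951] force y,x,z -0.14395072949553486 0.022316164317605042 -1.8711336433079364
```

Call:
carry_out([
  [0,0,0.002,0,-1],
  [0,0,0.004,0,-1],
  [0,0,0.005,0,-1],
  [0,0,0.005,0,-1],
])

```text
clock: 28.5
position: [0.435, -0.3549, 0.0887]
ee_rot: [0.032, 1.0, 0.0, 0.0]
ft_force: [-0.4, 0.2, 0.7]
grip_width: 0.271
grasp_force: 69.9
```

```bash
python3 st.py|head -1
```

```text
28.8 [ 0.43501301 -0.35483924  0.08865133] force y,x,z 0.6054512255063411 -0.6860764561039341 1.1777578437468674
```

Contact, with about 3 N supported by the mat. Opening gradually, then rising straight up.

Call:
carry_out([
  [0,0,0,0,-0.4],
  [0,0,0,0,-0.3],
  [0,0,0,0,-0.1],
  [0,0,0,0,0.2],
  [0,0,0,0,0.6],
  [0,0,0,0,1],
  [0,0,0,0,1],
  [0,0,0,0,1],
  [0,0,0,0,1],
  [0,0,-0.1,0,1],
  [0,0,-0.3,0,1],
  [0,0,-0.6,0,1],
  [0,0,-1,0,1],
  [0,0,-1,0,1],
])

```text
clock: 30.55
position: [0.4362, -0.3567, 0.2439]
ee_rot: [0.032, 0.999, -0.002, 0.004]
ft_force: [-0.4, 0.6, 0.2]
grip_width: 0.998
grasp_force: 0.0
```

Call:
carry_out([
  [0,0.4,0,0,1],
  [0,0.8,0,0,1],
  [0,1,0,0,1],
  [0,1,0,0,1],
  [0,1,0,0,1],
])

```text
clock: 31.18
position: [0.4442, -0.206, 0.2388]
ee_rot: [0.032, 0.999, -0.0, 0.0]
ft_force: [-0.2, 0.1, 0.2]
grip_width: 0.998
grasp_force: 0.0
```

```bash
python3 st.py; python3 - <<'E'
from h import *
t=camera("top");C=cloud(t);x,y,z=C[...,0],C[...,1],C[...,2]
pm=(abs(x-.43)<.06)&(abs(y+.35)<.06)
for a,b in((.04,.06),(.09,.12)):
    k=pm&(z>a)&(z<b);print(a,rect(C[k]),k.sum(),np.median(z[k]))
for q in["stick_cup","mug","spare"]:
    for b in boxes_of(q,t)[:1]: print(q,b)
s=camera("side");save(s,"z")
E
```

```text
31.475 [ 0.44423693 -0.20586273  0.23849553] force y,x,z 0.16487287450517585 -0.36468569272478163 -0.23662296325546625
paddle track xy mm -64.5138993258624 -281.6898032582951
roller 170 (array([579.3, 189.6]), array([35. , 62.8]), 79.7) x -0.03218914811531934 0.03049944648053121 y 0.11341106564128521 0.14865259020400615 ztop 0.05952786950355191
0.04 (array([0., 0.]), array([0., 0.]), 0.0) 0 nan
0.09 (array([0., 0.]), array([0., 0.]), 0.0) 0 nan
stick_cup {'position': [0.4721, 0.3511, 0.0669], 'conf': 0.66}
mug {'position': [0.7634, -0.0906, 0.035], 'conf': 0.83}
spare {'position': [0.4761, 0.3522, 0.0717], 'conf': 0.66}
  return _methods._mean(a, axis=axis, dtype=dtype,
  ret = ret.dtype.type(ret / rcount)
```

View pics/z.png

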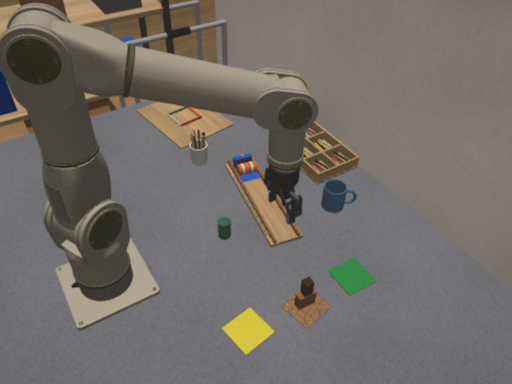

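The side view shows the paddle upright on the cork mat at (306,295) and the roller parked at (247,167). Cup, mug and spare look untouched, and the arm is clear; it only hid the paddle from the top camera. Handing in.

```bash
python3 -c "
from h import *
print(ticket.hand_in())"
```

```text
the job is handed in; nothing more can be done
None
```

I handed the job in at about 31 s: the roller is in its seat after being pressed home at about 6 N for over a second, and the paddle is upright and released on the cork mat; the hand-in returned no verdict.

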